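# Hang the scoop on the hook inside the low cabinet

## Task

Pick up the long-handled scoop, tip its wire loop up to get it under the front apron of the small open cabinet, and hang the loop on the hook under the cabinet's roof so that the scoop hangs down from it, still and free of the gripper. The hook slides along a rail and may stand anywhere along it, so feel for it gently: do not knock or force the scoop or the gripper against the cabinet or its hook, and leave the other things where they are.

Things in the scene. Friction and masses are not known exactly. Their poses are not given: they have to be found in the camera images.
- cabinet: White open-fronted cabinet fixed on the worktop, 195 deep, 180 wide, 324 high (all sizes in mm). Origin: centre of its underside; x points inward from the open front to the back, y left, z up: things enter along +x. Floor z = 12, roof's underside at z = 312, side walls' inner faces at y = +-78, back's inner face at x = 87.5. An apron hangs from the roof's front edge; below it the front is open.
- apron_edge (a point): Middle of the lower edge of the cabinet's apron: x = -92.5, y = 0, z = 286 in the cabinet's frame, same axes. The apron is 10 thick (x -97.5 to -87.5), spans the whole width and reaches up to the roof.
- rail_middle (a point): Point on the roof's underside over the middle of the hook's range, x = -6, y = 0, z = 312 in the cabinet's frame, same axes. NOT the hook: the hook hangs from a rail along x at y = 0, and its tip's axis may be up to 23 mm nearer or farther than this point. J-hook of 6 mm wire in the x-z plane, opening up: tip top 15 below the roof, saddle's wire axis 32 below it.
- rail_front (a point): Front end of the hook's rail, x = -60, y = 0, z = 312 in the cabinet's frame, same axes. More on the hook: its free tip is on the robot's side; a flat upright strap (4 thick) 13 farther in, axis to axis, carries it: 8 clear between them for the loop's bar. The strap ends 137 below the saddle; there a rubber pad, reaching as far forward as the tip, stops the hung handle. Set by hand along the rail, its place is not measured; it slips only above 60 N.
- scoop_grip (a point): Point on the axis of the loose scoop's wooden handle, 60 from the cup's axis: the place to grasp. Scoop about 140 g, 254 long; steel cup 48 across, 40 high, starting on its base; straight handle 18 wide, 14 high, level, its axis 32 above the cup's base, wooden from 36 to 188 from the cup's axis. Axes: x along the handle from cup to loop, z towards the cup's mouth.
- scoop_loop (a point): Middle of the end bar of the scoop's loop, on the handle's line 168 beyond scoop_grip, same axes. The loop is flat (scoop's x-y plane), of 4 mm wire; its hole, 26 wide (y) and 25 long (x), lies between this bar and the handle's end; the bar is straight for 22. Hung up, the bar lies in the hook's saddle, its axis 27 below the roof, and the cup's mouth faces the front.
- scoop: The scoop; origin at the centre of the cup's base, axes as scoop_grip.
- tin: Bystander: short food tin, 75 across, 58 high. Origin at its base.
- spice_jar: Bystander: glass spice jar with dark cap, 41 across, 105 high. Origin at its base.
- teaspoon: Bystander: teaspoon lying flat, 132 x 26. Origin under its middle.
- tumbler: Bystander: smoked glass tumbler upside down, 59 across, 88 high. Origin at its base.
- mug: Bystander: two-tone mug, 86 across, 99 high. Origin at its base.

How it is judged:
By the outcome, as a careful person would: the job done as asked, in the order asked, and still so for the second after the job is handed in, with the robot touching nothing.
It also fails if it takes over 67 s, if anything falls off the work surface, if the arm or the gripper's body presses on something with over 40 N, if the wrist force passes 120 N, or if a joint passes its speed limit or range.

## Robot

A 6-joint arm with a two-finger parallel gripper is mounted at the origin on a cart in front of the work surface, level with it; the furniture and walls round the work are solid. World frame = base frame: x ahead of the robot, y to its left, z up, the work surface at z = 0. Lengths are in m, angles in rad, forces in N, time in s.
With the tool pointing down it reaches from about 0.425 to 0.95 m from the base axis. Payload 3.5 kg.
Tool frame: the origin (TCP) lies at the very end of the fingers, on their centre line; the grasp point (between the pads) lies 19 mm behind it (ctrl.grip_point_offset is the distance from the TCP to the grasp point, in m); z points along the fingers, y is the line along which they close (so a half turn about z gives the same grasp; the last joint's range is limited). The gripper opens to 85 mm and grips with 20 to 120 N. Pads are 22 mm wide; open, the fingers measure 114 mm over their backs; the gripper's body (76 mm by 85 mm) begins 54 mm behind the grasp point. The pads swing forward as they close: fully open they stand 13 mm farther back than shut.
Start: joints at [1.161, 0.286, 1.577, -0, 1.279, -0.15], TCP at [0.173, 0.652, 0.231] pointing down, gripper open.
Joint ranges: [-2.77, 2.77], [-0.9, 2.22], [0.21, 2.48], [-1.53, 4.67], [0.24, 2.81], [-2.84, 2.84]. Speed limits (rad/s): [2.79, 2.79, 3.14, 3.14, 3.14, 3.14].

## Interface

Orientations are given as a unit quaternion [x, y, z, w].
In Python, from plant import ctrl gives the robot as it stands. The module is installed in compiled form; this text tells all that it offers.
- The arm moves only by the shell command python3 -m pendant 'ROWS' [OPENING] [FORCE]. ROWS is JSON, a list of rows, each an object of numbers: "dx", "dy", "dz": the shift along the tool's x, y, z in cm; "twist": the turn about the tool's z in degrees. A call has 1 to 10 rows; each row is the pose to reach, as a shift and turn from the pose commanded when the call began, along the tool's axes at that moment; what a row does not reach only later rows make up. A row lasts 1/8 s, in which the tool goes at most 62.5 mm and 10.7 degrees, less where a joint would pass 70% of its speed; a pose out of reach is approached as far as the arm can. A call with a gripper value outside its range is refused whole. OPENING is the opening in per cent of the stroke, from 0 (shut) to 100 (fully open), set as the call begins (- or left out, the last holds). The fingers move at their own pace and stop on an object; FORCE is the grip in N (left out, the last holds). Time passes only in rows, so rows that repeat a pose let the fingers close. It gives the time, the measured TCP pose, the force, the opening and the grip force at its end, in the units of the state.
- ctrl.get_state(): the state, without advancing time (a new reading comes with each control period).
- ctrl.read_camera(name): name is "side" or "top" or "wrist"; returns a dict with "img" (384x512x3 uint8, red, green, blue), "depth" (384x512 float32, m along the optical axis (not along the pixel's ray), 0 where there is no reading), "camera_matrix" (3x3 intrinsics, pixels), "distortion" ([k1, k2, p1, p2, k3] as OpenCV has them; the pictures are not rectified), "xyz" and "rotation" of the camera in the world; the wrist camera has in their place "tool_from_camera" (4x4, takes a point from camera to tool coordinates, whose origin is the TCP and whose axes are the flange's). Camera axes: x right, y up, looking along -z (the intrinsics and any distortion apply to the point x, -y, -z); pixel columns grow to the right and rows downward; lengths in m; the calibration is good to about 2 mm. A picture is of the moment at which its call begins: read the wrist's pose just before it.
- ctrl.sign_off(): hands the job in; it is judged then, once.
The state is a dict: "time": time; "qpos": joint angles; "dq": joint speeds; "joint_efforts": joint torques, N m; "eef_pos": TCP position; "tcp_rot": TCP orientation; "contact_force": force on the tool from outside, world axes, zero at the start; "wrist_torque": the same for the moment, N m; "opening": opening from 0.0 (shut) to 1.0 (fully open); "finger_force": force on a finger pad.
Only numpy, scipy, OpenCV 4.12 (cv2) and the standard library are available. Lean on these libraries where they do the work, as an engineer would, in place of code of your own. Each camera call takes 0.05 s, during which the arm holds its last target. There are 200 camera calls.

## Working session

There is one attempt and no reset: what is moved stays moved. The work goes in short steps, Python scripts to look and compute and a shell command to move; the robot and the scene stay as the last step left them, time stands still between calls to the robot, and variables do not carry over. Pictures are saved under pics/ and viewed, at most 10 in all, crops included, and the job is handed in when it is done.

```bash
mkdir -p pics; cat > h.py <<'E'
import numpy as np, cv2
from scipy.spatial.transform import Rotation as R
from plant import ctrl
def cam(n):
    s=ctrl.get_state(); c=ctrl.read_camera(n)
    if n=="wrist":
        T=np.eye(4);T[:3,:3]=R.from_quat(s["tcp_rot"]).as_matrix();T[:3,3]=s["eef_pos"]
        M=T@np.array(c["tool_from_camera"])
    else:
        M=np.eye(4);r=np.array(c["rotation"]);M[:3,:3]=r if r.shape==(3,3) else R.from_quat(r).as_matrix();M[:3,3]=c["xyz"]
    c["M"]=M;return c
def cloud(c):
    h,w=c["depth"].shape
    v,u=np.mgrid[:h,:w];p=np.stack([u,v],-1).reshape(-1,1,2).astype(np.float64)
    n=cv2.undistortPoints(p,np.array(c["camera_matrix"]),np.array(c["distortion"])).reshape(h,w,2)
    d=c["depth"];P=np.stack([n[...,0]*d,-n[...,1]*d,-d],-1)
    W=P@c["M"][:3,:3].T+c["M"][:3,3];W[d==0]=np.nan;return W
def proj(c,X):
    X=np.atleast_2d(X);L=(X-c["M"][:3,3])@c["M"][:3,:3];L=L*[1,-1,-1]
    return cv2.projectPoints(L,np.zeros(3),np.zeros(3),np.array(c["camera_matrix"]),np.array(c["distortion"]))[0].reshape(-1,2)
E
python3 - <<'E'
from h import *
import pickle
print(ctrl.get_state())
cs={n:cam(n) for n in("side","top")}
pickle.dump(cs,open("c0.pkl","wb"))
for n in cs:print(n,cs[n]["M"].round(3).tolist(),np.array(cs[n]["camera_matrix"]).round(1).tolist())
im=np.vstack([cs[n]["img"] for n in cs])[...,::-1]
cv2.imwrite("pics/a.png",cs["side"]["img"][...,::-1]);cv2.imwrite("pics/b.png",cs["top"]["img"][...,::-1])
E
```

```text
{'time': 0.0, 'qpos': array([ 1.16100693e+00,  2.87193360e-01,  1.57815044e+00, -3.40404389e-06,
        1.27861739e+00, -1.50010911e-01]), 'dq': array([ 0.00102931,  0.000835  ,  0.00134481, -0.00150596, -0.00080071,
        0.0004565 ]), 'joint_efforts': array([-1.36761500e-03, -4.05985379e+01, -2.92623228e+01, -2.49933428e-04,
        5.93260105e-03,  6.96583005e-07]), 'eef_pos': array([0.1731022 , 0.65175404, 0.2299431 ]), 'tcp_rot': array([ 1.29523741e-01,  9.91575614e-01, -1.13862518e-03, -3.25598233e-04]), 'contact_force': array([ 0.65952727, -0.15737826,  0.09782304]), 'wrist_torque': array([-0.01255983,  0.0121011 ,  0.02123446]), 'finger_force': 0.0, 'opening': 1.0009639119596399}
side [[0.915, 0.229, -0.332, -0.106], [-0.404, 0.495, -0.77, -1.182], [-0.012, 0.838, 0.545, 1.068], [0.0, 0.0, 0.0, 1.0]] [[481.9, 0.0, 261.9], [0.0, 481.9, 191.0], [0.0, 0.0, 1.0]]
top [[-0.303, 0.751, -0.587, -0.732], [-0.953, -0.231, 0.197, 0.432], [0.012, 0.619, 0.785, 1.798], [0.0, 0.0, 0.0, 1.0]] [[479.9, 0.0, 249.3], [0.0, 479.9, 195.7], [0.0, 0.0, 1.0]]
```

View pics/a.png

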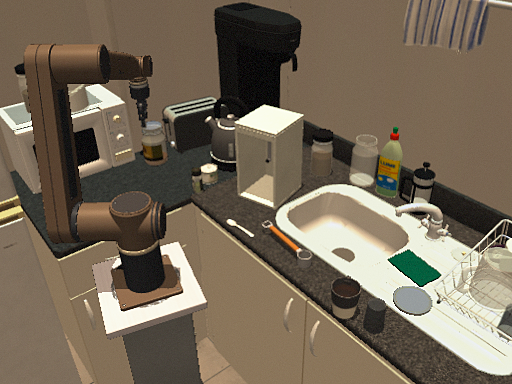

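View pics/b.png

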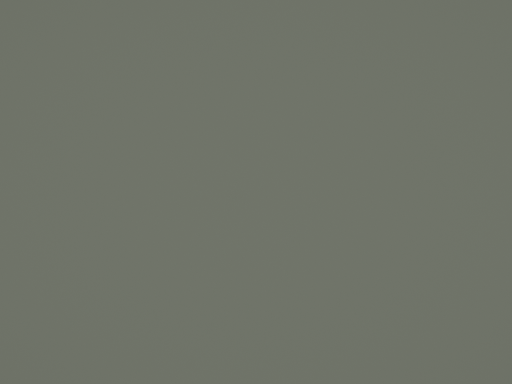

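The side view shows the cabinet (about 270,155), with something hook-like inside it near (268,158). The scoop runs from its loop (266,224) to its cup (304,258), and the teaspoon is at (240,228). The top camera is blank, so I'll measure from the side view.

```bash
python3 - <<'E'
from h import *
import pickle
cs=pickle.load(open("c0.pkl","rb"))
c=cs["side"];W=cloud(c);print("top depth",np.nanmin(cs["top"]["depth"]),np.nanmax(cs["top"]["depth"]))
for uv in [(272,113),(270,157),(266,224),(285,237),(304,258),(240,228),(345,295),(375,315),(208,175),(196,180)]:print(uv,W[uv[1],uv[0]].round(3))
z=W[...,2]
sub=np.zeros(z.shape,bool);sub[95:145,225:312]=1
m=sub&(abs(z-.324)<.006)
P=W[m][:,:2].astype(np.float32);r=cv2.minAreaRect(P);print("roof",m.sum(),r,cv2.boxPoints(r).round(3).tolist(),z[m].mean())
hsv=cv2.cvtColor(c["img"],cv2.COLOR_RGB2HSV)
s2=np.zeros(z.shape,bool);s2[215:265,260:315]=1
o=s2&(hsv[...,1]>140)&(hsv[...,0]<20)&(hsv[...,2]>100)
Q=W[o];Q=Q[~np.isnan(Q[:,0])];mu=np.median(Q,0);l=np.linalg.svd(Q-mu,full_matrices=False)[2][0];t=(Q-mu)@l
print("handle",len(Q),mu,l,np.percentile(t,[1,50,99]))
print("cup region")
k=s2&(z>.02)&(z<.06)&~o
cc=W[k];print(cc.min(0),cc.max(0),k.sum())
big=cv2.resize(c["img"][95:275,190:400],None,fx=3.8,fy=3.3,interpolation=cv2.INTER_CUBIC)[:600]
cv2.imwrite("pics/c.png",big[...,::-1])
E
```

```text
top depth 0.0 0.18647557
(272, 113) [0.604 0.356 0.319]
(270, 157) [0.573 0.308 0.16 ]
(266, 224) [0.468 0.114 0.002]
(285, 237) [ 0.475 -0.028  0.041]
(304, 258) [ 0.505 -0.113  0.004]
(240, 228) [ 0.375  0.139 -0.004]
(345, 295) [ 0.52  -0.34   0.033]
(375, 315) [ 0.532 -0.468  0.07 ]
(208, 175) [0.369 0.479 0.037]
(196, 180) [0.301 0.42  0.063]
roof 1072 ((0.5715242624282837, 0.31087830662727356), (0.20208190381526947, 0.1848440170288086), 32.23225402832031) [[0.43700000643730164, 0.33500000834465027], [0.5350000262260437, 0.17900000512599945], [0.7059999704360962, 0.28700000047683716], [0.6079999804496765, 0.4429999887943268]] 0.3213089483080531
handle 174 [ 0.47162897 -0.0258802   0.03824019] [ 0.13635764 -0.98970086  0.04357519] [-0.08534366 -0.0008526   0.07360672]
cup region
[ 0.43684465 -0.15986523  0.02062621] [0.51683621 0.10169146 0.04426443] 227
```

View pics/c.png

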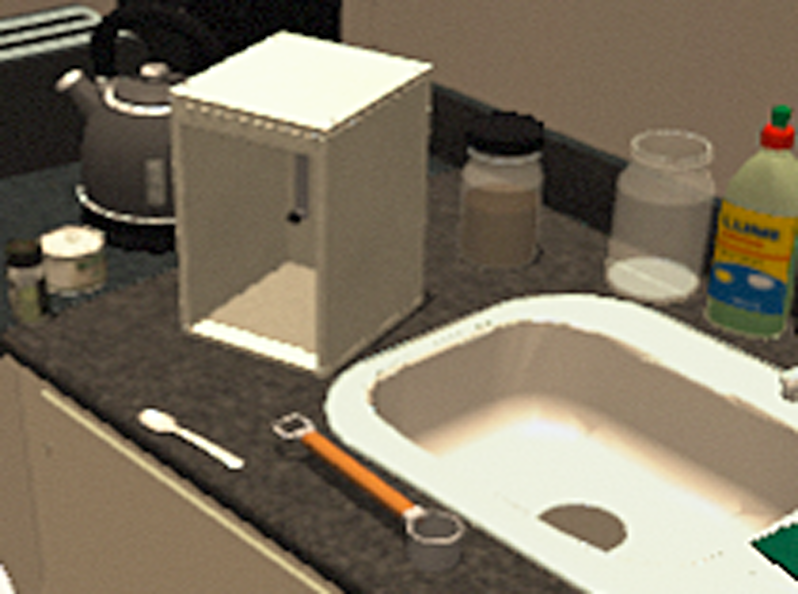

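The enlarged view shows the cabinet's front facing the robot, with the strap and its black pad inside at crop (296,217). The scoop lies clear of the teaspoon, its loop at crop (293,427) and its cup at (435,525).

The pendant only shifts and twists, so the tool always points down. The scoop will have to be tipped by letting it pivot in the pads. I'll work out the moves and the sink geometry.

```bash
cat >> h.py <<'E'
CAB=np.array([.5715,.311]);CY=np.radians(32.2)
def cab2w(p):
    c,s=np.cos(CY),np.sin(CY);return np.array([CAB[0]+c*p[0]-s*p[1],CAB[1]+s*p[0]+c*p[1],p[2]])
def w2cab(p):
    p=np.asarray(p);c,s=np.cos(CY),np.sin(CY);d=p[...,:2]-CAB
    return np.stack([c*d[...,0]+s*d[...,1],-s*d[...,0]+c*d[...,1],p[...,2]],-1)
def go(pos,yaw=None,grasp=True):
    "tool shift (cm) and twist (deg) to bring grasp point (or TCP) to pos with tool x at world yaw"
    s=ctrl.get_state();r=R.from_quat(s["tcp_rot"]).as_matrix();p=np.array(pos,float)
    if grasp:p=p+[0,0,-ctrl.grip_point_offset]
    d=r.T@(p-s["eef_pos"])*100;y0=np.degrees(np.arctan2(r[1,0],r[0,0]))
    tw=0 if yaw is None else -((yaw-y0+180)%360-180)
    print("d",d.round(2),"twist",round(tw,1),"yaw0",round(y0,1));return d
E
python3 - <<'E'
from h import *
import pickle
cs=pickle.load(open("c0.pkl","rb"));W=cloud(cs["side"])
pad=W[140:166,262:276].reshape(-1,3);q=w2cab(pad);k=(q[:,0]>-60)&(q[:,0]<60)&(abs(q[:,1])<20)
print("strap/pad pts",q[k].round(3).tolist()[:30])
print("sink",[(u,v,W[v,u].round(3).tolist()) for u,v in[(345,250),(320,230),(300,215),(290,205),(300,230),(310,245),(380,240)]])
print("edge",[(u,v,W[v,u].round(3).tolist()) for u,v in[(200,205),(260,254),(320,300),(300,280),(245,270)]])
go([.3,.42,.42],130,False)
go([.478,-.072,.30],97.8)
E
```

```text
strap/pad pts [[0.074, 0.083, 0.178], [0.08, 0.083, 0.175], [0.083, 0.08, 0.175], [0.087, 0.078, 0.174], [0.097, 0.079, 0.169], [-0.094, -0.053, 0.287], [-0.094, -0.057, 0.288], [-0.097, -0.063, 0.291], [-0.094, -0.066, 0.291], [-0.104, -0.076, 0.298], [-0.101, -0.078, 0.297], [-0.094, -0.078, 0.295], [-0.097, -0.084, 0.297], [-0.092, -0.085, 0.295], [0.072, 0.082, 0.174], [0.073, 0.078, 0.175], [0.081, 0.079, 0.171], [0.091, 0.08, 0.167], [0.092, 0.076, 0.168], [0.004, 0.012, 0.223], [0.0, 0.005, 0.227], [0.0, 0.001, 0.228], [-0.093, -0.065, 0.286], [-0.088, -0.066, 0.284], [-0.095, -0.074, 0.29], [-0.093, -0.078, 0.29], [-0.094, -0.082, 0.292], [-0.091, -0.085, 0.291], [0.073, 0.083, 0.169], [0.09, 0.089, 0.16]]
sink [(345, 250, [0.985, 0.327, -0.466]), (320, 230, [0.729, 0.159, -0.142]), (300, 215, [0.644, 0.177, -0.053]), (290, 205, [0.6, 0.181, 0.006]), (300, 230, [0.562, 0.026, 0.005]), (310, 245, [0.556, -0.061, 0.003]), (380, 240, [0.882, -0.033, -0.105])]
edge [(200, 205, [0.287, 0.343, -0.005]), (260, 254, [0.387, -0.016, -0.012]), (320, 300, [0.462, -0.297, -0.002]), (300, 280, [0.448, -0.193, -0.005]), (245, 270, [0.365, 0.078, -0.155])]
d [-18.21 -19.18 -18.96] twist 35.1 yaw0 165.1
d [-48.06 -62.13  -5.  ] twist 67.3 yaw0 165.1
```

```bash
python3 -m pendant '[{"dx":-3,"dy":-3,"dz":-4,"twist":6},{"dx":-6,"dy":-6,"dz":-8,"twist":12},{"dx":-9,"dy":-9.5,"dz":-12,"twist":18},{"dx":-12,"dy":-12.5,"dz":-15,"twist":24},{"dx":-15,"dy":-16,"dz":-17,"twist":30},{"dx":-18.2,"dy":-19.2,"dz":-19,"twist":35},{"dx":-18.2,"dy":-19.2,"dz":-19,"twist":35}]' 100 20
python3 -c "
from h import *
go([.478,-.072,.30],97.8)"
```

```text
time: 0.98
eef_pos: [0.3014, 0.4185, 0.4235]
tcp_rot: [0.424, 0.906, 0.002, 0.001]
contact_force: [-0.4, 1.4, 0.4]
opening: 1.005
finger_force: 0.0
d [-48.96 -17.96  14.15] twist 32.1 yaw0 129.9
```

```bash
python3 -m pendant '[{"dx":-5,"dy":-1.5,"dz":0,"twist":4},{"dx":-11,"dy":-3.5,"dz":0,"twist":8},{"dx":-16.5,"dy":-5.5,"dz":0,"twist":12},{"dx":-22,"dy":-7.5,"dz":1,"twist":16},{"dx":-27,"dy":-9.5,"dz":3,"twist":20},{"dx":-32,"dy":-11.5,"dz":6,"twist":24},{"dx":-37,"dy":-13.5,"dz":8,"twist":27},{"dx":-42,"dy":-15.5,"dz":11,"twist":30},{"dx":-46,"dy":-17,"dz":13,"twist":32},{"dx":-49,"dy":-18,"dz":14,"twist":32}]'
python3 -m pendant '[{"dx":0}]'
python3 - <<'E'
from h import *
c=cam("wrist");W=cloud(c);z=W[...,2]
print(ctrl.get_state()["eef_pos"],ctrl.get_state()["qpos"])
hsv=cv2.cvtColor(c["img"],cv2.COLOR_RGB2HSV)
o=(hsv[...,1]>140)&(hsv[...,0]<20)&(hsv[...,2]>90)
Q=W[o];Q=Q[(Q[:,2]>.02)&(Q[:,2]<.06)];mu=np.median(Q,0);l=np.linalg.svd(Q-mu,full_matrices=False)[2][0];l*=np.sign(l[1]);t=(Q-mu)@l
print("handle",len(Q),mu,l,np.degrees(np.arctan2(l[1],l[0])),np.percentile(t,[1,99]),"width",np.percentile(np.cross(Q-mu,l)[:,2],[2,98]))
k=(z>.032)&(z<.05)&~o&(abs(W[...,1]+.13)<.06)&(abs(W[...,0]-.48)<.06)
P=W[k][:,:2].astype(np.float32);print("cup",len(P),cv2.minEnclosingCircle(P) if len(P) else 0)
cv2.imwrite("pics/d.png",c["img"][...,::-1])
E
```

```text
time: 2.22
eef_pos: [0.4775, -0.0714, 0.2783]
tcp_rot: [0.655, 0.755, -0.001, -0.002]
contact_force: [-0.6, 1.1, 0.7]
opening: 1.001
finger_force: 0.0
[ 0.47816446 -0.0738035   0.27717933] [-3.62317376e-01 -1.78152371e-01  1.97756958e+00 -1.77070274e-03
  1.34678875e+00 -5.01697693e-01]
handle 1473 [ 0.47316186 -0.01229745  0.03742949] [-1.77695497e-01  9.84085470e-01  3.14062301e-04] 100.23555821228845 [-0.08273601  0.06635765] width [-0.00847091  0.00796653]
cup 382 ((0.48908209800720215, -0.11209771037101746), 0.043264832347631454)$[0]: bad value
```

View pics/d.png

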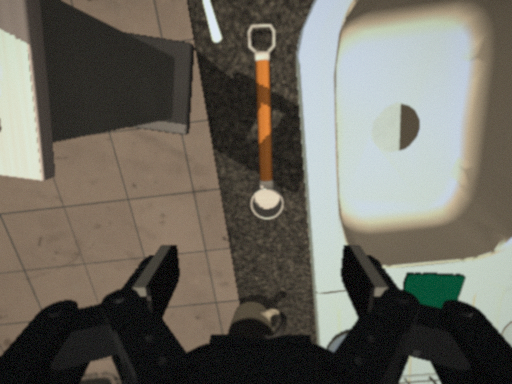

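The wrist view shows the loop at (262,38), the handle along column 265 and the cup at (267,203), all consistent with the side-view measurement. The sink edge is at column 340, and it's a fixed edge I could use for tipping. Descending to grasp.

```bash
python3 - <<'E'
from h import *
c=cam("wrist");print(proj(c,[[.4945,-.1306,.04],[.4945-.228*.1777,-.1306+.228*.984,.032]]))
go([.4838,-.0716,.031],100.2)
E
```

```text
[[266.61934424 202.03041054]
 [260.62367904  21.81558065]]
d [-0.13  0.74 26.58] twist -2.2 yaw0 98.0
```

```bash
python3 -m pendant '[{"dx":-0.1,"dy":0.7,"dz":6,"twist":-2},{"dx":-0.1,"dy":0.7,"dz":12,"twist":-2.2},{"dx":-0.1,"dy":0.7,"dz":18,"twist":-2.2},{"dx":-0.1,"dy":0.7,"dz":22,"twist":-2.2},{"dx":-0.1,"dy":0.7,"dz":25,"twist":-2.2},{"dx":-0.1,"dy":0.7,"dz":26.5,"twist":-2.2},{"dx":-0.1,"dy":0.7,"dz":26.5,"twist":-2.2}]' && python3 -m pendant '[{"dx":0,"dy":0,"dz":0.01,"twist":0},{"dx":0,"dy":0,"dz":0.01,"twist":0},{"dx":0,"dy":0,"dz":0.01,"twist":0},{"dx":0,"dy":0,"dz":0.01,"twist":0},{"dx":0,"dy":0,"dz":0.01,"twist":0},{"dx":0,"dy":0,"dz":0.01,"twist":0},{"dx":0,"dy":0,"dz":0.01,"twist":0},{"dx":0,"dy":0,"dz":0.01,"twist":0}]' 0 25
```

```text
time: 3.2
eef_pos: [0.4845, -0.0697, 0.0157]
tcp_rot: [0.64, 0.768, -0.0, -0.001]
contact_force: [0.1, 0.4, -0.3]
opening: 1.0
finger_force: 0.0
time: 4.2
eef_pos: [0.4854, -0.0707, 0.0166]
tcp_rot: [0.641, 0.768, 0.0, 0.0]
contact_force: [-0.4, 1.6, 5.1]
opening: 0.204
finger_force: 28.9
```

```bash
python3 -m pendant '[{"dz":-1},{"dz":-3},{"dz":-7},{"dz":-11},{"dz":-15},{"dz":-18},{"dz":-18},{"dz":-18}]'
python3 - <<'E'
from h import *
print(ctrl.get_state()["wrist_torque"])
c=cam("wrist");W=cloud(c)
hsv=cv2.cvtColor(c["img"],cv2.COLOR_RGB2HSV)
o=(hsv[...,1]>140)&(hsv[...,0]<20)&(hsv[...,2]>90)
Q=W[o];p=ctrl.get_state()["eef_pos"];Q=Q[np.linalg.norm(Q-p,axis=1)<.25];mu=np.median(Q,0);l=np.linalg.svd(Q-mu,full_matrices=False)[2][0];l*=np.sign(l[1]);print(p,len(Q),mu,l,"tilt",np.degrees(np.arcsin(l[2])))
cv2.imwrite("pics/e.png",c["img"][...,::-1])
E
```

```text
[0.05547598 0.09941708 0.01729595]
[ 0.48538703 -0.07070098  0.01657551] 11961 [ 0.47516355 -0.00791367  0.03624978] [-0.16862314  0.98562091 -0.01084657] tilt -0.6214748956492389$[0]: bad value
```

View pics/e.png

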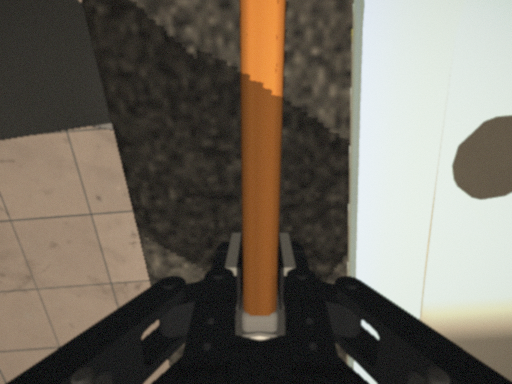

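The handle sits between the pads (column 260), gripped and still on the table. That call was refused because each row needs all four fields. Lifting now.

```bash
cat > tilt.py <<'E'
from h import *
s=ctrl.get_state();p=s["eef_pos"];c=cam("wrist");W=cloud(c)
hsv=cv2.cvtColor(c["img"],cv2.COLOR_RGB2HSV)
o=(hsv[...,1]>140)&(hsv[...,0]<20)&(hsv[...,2]>70)
Q=W[o];Q=Q[np.linalg.norm(Q-p,axis=1)<.2]
r=R.from_quat(s["tcp_rot"]).as_matrix();L=(Q-p)@r
L=L[abs(L[:,1])<.02];mu=np.median(L,0);l=np.linalg.svd(L-mu,full_matrices=False)[2][0];l*=np.sign(l[0])
print("p",p.round(4),"F",s["contact_force"].round(1),"T",s["wrist_torque"].round(2),"n",len(L),"mu",mu.round(4),"tilt up",np.degrees(-np.arcsin(l[2])).round(1),"yaw off",np.degrees(np.arctan2(l[1],l[0])).round(1),"xend",np.percentile(L[:,0],99.5).round(3),"axis below-TCP at x=0:",((mu-l*mu[0]/l[0])[2]).round(4))
E
python3 -m pendant '[{"dx":0,"dy":0,"dz":-1,"twist":0},{"dx":0,"dy":0,"dz":-3,"twist":0},{"dx":0,"dy":0,"dz":-7,"twist":0},{"dx":0,"dy":0,"dz":-11,"twist":0},{"dx":0,"dy":0,"dz":-15,"twist":0},{"dx":0,"dy":0,"dz":-18,"twist":0},{"dx":0,"dy":0,"dz":-18,"twist":0},{"dx":0,"dy":0,"dz":-18,"twist":0}]'
python3 tilt.py
python3 - <<'E'
from h import *
import pickle
cs=pickle.load(open("c0.pkl","rb"));W=cloud(cs["side"])
# sink map: z over grid
g={}
for u in range(270,470,1):
  for v in range(180,330,1):
    w=W[v,u]
    if np.isnan(w[0]):continue
    g.setdefault((round(w[0]/.03),round(w[1]/.04)),[]).append(w[2])
xs=range(17,33);print("y\\x",[round(x*.03,2) for x in xs])
for y in range(6,-8,-1):print(round(y*.04,2),[int(1000*np.median(g[(x,y)])) if (x,y) in g else None for x in xs])
E
```

```text
time: 5.25
eef_pos: [0.484, -0.0703, 0.1944]
tcp_rot: [0.641, 0.768, -0.001, -0.001]
contact_force: [0.3, -0.5, -1.5]
opening: 0.202
finger_force: 28.1
p [ 0.484  -0.0703  0.1944] F [ 0.3 -0.5 -1.5] T [0.04 0.04 0.01] n 12238 mu [ 0.0633  0.0005 -0.0202] tilt up 0.0 yaw off 0.4 xend 0.115 axis below-TCP at x=0: -0.0201
y\x [0.51, 0.54, 0.57, 0.6, 0.63, 0.66, 0.69, 0.72, 0.75, 0.78, 0.81, 0.84, 0.87, 0.9, 0.93, 0.96]
0.24 [None, 11, 18, 45, 28, 1, 1, 1, 1, 1, 2, 1, 0, 0, None, None]
0.2 [0, 50, 46, 3, -2, -29, -53, -58, -73, -66, -45, 1, 3, 5, 13, 4]
0.16 [0, 1, 0, -26, -66, -117, -137, -138, -139, -139, -115, -44, 2, 1, 2, 1]
0.12 [1, 3, 0, None, None, -137, -141, -142, -142, -141, -139, -71, 0, 2, 2, 23]
0.08 [2, 3, -1, None, None, None, -142, -143, -143, -143, -140, -116, -32, 2, 2, 27]
0.04 [2, 3, 0, None, None, None, -142, -144, -145, -143, -142, -136, -59, 0, 2, 1]
0.0 [1, 3, 1, None, None, None, None, None, None, -143, -142, -139, -83, -1, 1, 2]
-0.04 [0, 1, 2, -1, None, None, None, -141, -145, -145, -143, -141, -125, -44, 1, 2]
-0.08 [0, 0, 2, 0, None, None, None, None, -143, -144, -142, -142, -138, -60, 0, 1]
-0.12 [24, 0, 2, 1, None, None, None, None, None, -142, -142, 103, 127, -44, 0, 0]
-0.16 [1, 0, 1, 1, 0, None, None, None, None, None, None, 118, 132, 3, 2, 31]
-0.2 [0, 0, 0, 1, 0, -2, None, None, -6, -2, 0, 0, 0, 0, 116, 59]
-0.24 [0, 0, 1, 2, 0, 0, 0, 0, 1, 9, 9, 9, 0, -1, 0, 4]
-0.28 [0, None, None, 3, 0, 0, 0, 0, 2, 10, 9, 9, -1, -2, -1, -2]
```

```bash
python3 -c "
from h import *
go([.71,.04,.10],183)"
```

```text
d [ 6.77 24.28 11.18] twist -82.7 yaw0 100.3
```

```bash
python3 -m pendant '[{"dx":0,"dy":1,"dz":0,"twist":-10},{"dx":0,"dy":3,"dz":0,"twist":-20},{"dx":0,"dy":6,"dz":0,"twist":-30},{"dx":1,"dy":10,"dz":0,"twist":-40},{"dx":3,"dy":14,"dz":2,"twist":-50},{"dx":4,"dy":18,"dz":4,"twist":-60},{"dx":5,"dy":21,"dz":6,"twist":-70},{"dx":6,"dy":23,"dz":8,"twist":-78},{"dx":6.8,"dy":24.3,"dz":10,"twist":-82.7},{"dx":6.8,"dy":24.3,"dz":11,"twist":-82.7}]'
python3 tilt.py
python3 - <<'E'
from h import *
print(ctrl.get_state()["qpos"]);go([.71,.04,.025],183)
c=cam("wrist");W=cloud(c);q=W.reshape(-1,3)
for y in(.02,.04,.06):
  k=(abs(q[:,1]-y)<.004)&(q[:,2]<.02);t=q[k];t=t[np.argsort(t[:,0])]
  e=t[t[:,2]>-.004];print(y,len(t),"edge x",e[:,0].max() if len(e) else None,"rim z",np.median(e[:,2][-200:]) if len(e) else None)
E
```

```text
time: 6.55
eef_pos: [0.71, 0.0405, 0.0816]
tcp_rot: [-0.026, 1.0, 0.0, -0.003]
contact_force: [-0.3, -0.5, -0.8]
opening: 0.208
finger_force: 28.1
p [0.71   0.0405 0.0816] F [-0.3 -0.5 -0.8] T [-0.01 -0.01 -0.02] n 10553 mu [ 0.0613  0.0017 -0.0202] tilt up 0.0 yaw off 0.8 xend 0.114 axis below-TCP at x=0: -0.0202
[-8.60775128e-02  5.07787727e-01  1.57240209e+00 -3.65467210e-04
  1.06924834e+00 -1.70843243e+00]
d [-0.13 -0.01  7.46] twist -0.0 yaw0 -177.0
0.02 189 edge x 0.5725747698090219 rim z -0.00011496724308390771
0.04 0 edge x None rim z None
0.06 459 edge x 0.5632488562984724 rim z -0.0032396969611447335
```

```bash
python3 -m pendant '[{"dx":0.8,"dy":0,"dz":2,"twist":0},{"dx":1.5,"dy":0,"dz":4,"twist":0},{"dx":1.5,"dy":0,"dz":6,"twist":0},{"dx":1.5,"dy":0,"dz":7,"twist":0},{"dx":1.5,"dy":0,"dz":7.5,"twist":0},{"dx":1.5,"dy":0,"dz":8,"twist":0}]' - 20
python3 tilt.py
python3 -m pendant '[{"dx":0,"dy":0,"dz":0.3,"twist":0},{"dx":0,"dy":0,"dz":0.6,"twist":0},{"dx":0,"dy":0,"dz":0.9,"twist":0},{"dx":0,"dy":0,"dz":1.2,"twist":0},{"dx":0,"dy":0,"dz":1.5,"twist":0}]'
python3 tilt.py
```

```text
time: 7.4
eef_pos: [0.6977, 0.0389, 0.0065]
tcp_rot: [-0.026, 1.0, -0.0, 0.001]
contact_force: [-0.6, 0.5, -1.9]
opening: 0.204
finger_force: 28.1
p [0.6977 0.0389 0.0065] F [-0.6  0.5 -1.9] T [ 0.02  0.03 -0.03] n 9587 mu [ 0.0617  0.0019 -0.0203] tilt up 0.0 yaw off 0.8 xend 0.114 axis below-TCP at x=0: -0.0203
time: 8.07
eef_pos: [0.6972, 0.0391, -0.0086]
tcp_rot: [-0.026, 1.0, 0.0, 0.0]
contact_force: [0.5, 1.4, 0.1]
opening: 0.203
finger_force: 28.3
p [ 0.6972  0.0391 -0.0086] F [0.5 1.4 0.1] T [ 0.13  0.27 -0.13] n 9429 mu [ 0.0631  0.0017 -0.0226] tilt up 2.2 yaw off 0.5 xend 0.113 axis below-TCP at x=0: -0.0202
```

Pivoting works gently, with 2.2° of tip at about 2 N. Continuing slowly.

```bash
python3 -m pendant '[{"dx":0,"dy":0,"dz":0.4,"twist":0},{"dx":0,"dy":0,"dz":0.8,"twist":0},{"dx":0,"dy":0,"dz":1.2,"twist":0},{"dx":0,"dy":0,"dz":1.6,"twist":0},{"dx":0,"dy":0,"dz":2.0,"twist":0}]'
python3 tilt.py
python3 -m pendant '[{"dx":0,"dy":0,"dz":0.5,"twist":0},{"dx":0,"dy":0,"dz":1.0,"twist":0},{"dx":0,"dy":0,"dz":1.5,"twist":0},{"dx":0,"dy":0,"dz":2.0,"twist":0},{"dx":0,"dy":0,"dz":2.5,"twist":0}]'
python3 tilt.py
```

```text
time: 8.75
eef_pos: [0.6966, 0.0389, -0.0292]
tcp_rot: [-0.026, 1.0, 0.0, -0.0]
contact_force: [-0.1, -0.7, 1.0]
opening: 0.203
finger_force: 28.5
p [ 0.6966  0.0389 -0.0292] F [-0.1 -0.7  1. ] T [ 0.02  0.36 -0.1 ] n 9307 mu [ 0.0678  0.0018 -0.0332] tilt up 10.7 yaw off 0.4 xend 0.108 axis below-TCP at x=0: -0.0204
time: 9.43
eef_pos: [0.6968, 0.0389, -0.0542]
tcp_rot: [-0.026, 1.0, -0.0, -0.0]
contact_force: [0.2, -0.7, 0.3]
opening: 0.207
finger_force: 28.9
p [ 0.6968  0.0389 -0.0542] F [ 0.2 -0.7  0.3] T [-0.01  0.36 -0.06] n 8414 mu [ 0.0713  0.0022 -0.0443] tilt up 18.4 yaw off 0.3 xend 0.104 axis below-TCP at x=0: -0.0206
```

```bash
python3 -m pendant '[{"dx":0.5,"dy":0,"dz":0.1,"twist":0},{"dx":1.0,"dy":0,"dz":0.2,"twist":0},{"dx":1.5,"dy":0,"dz":0.3,"twist":0},{"dx":2.0,"dy":0,"dz":0.4,"twist":0},{"dx":2.5,"dy":0,"dz":0.5,"twist":0},{"dx":3.0,"dy":0,"dz":0.5,"twist":0}]'
python3 tilt.py
```

```text
time: 10.22
eef_pos: [0.6868, 0.0369, -0.0503]
tcp_rot: [-0.025, 0.999, -0.001, 0.026]
contact_force: [39.3, 5.2, -11.8]
opening: 0.202
finger_force: 28.8
p [ 0.6868  0.0369 -0.0503] F [ 39.3   5.2 -11.8] T [ 0.78 -6.11 -0.09] n 10380 mu [ 0.0715  0.002  -0.0489] tilt up 20.4 yaw off 0.4 xend 0.103 axis below-TCP at x=0: -0.0223
```

Contact with the sink wall at 39 N, so I'm backing off at once and then tipping straight down from the earlier spot.

```bash
python3 -m pendant '[{"dx":-3.0,"dy":0,"dz":-1.0,"twist":0},{"dx":-3.5,"dy":0,"dz":-3,"twist":0},{"dx":-3.5,"dy":0,"dz":-6,"twist":0},{"dx":-3.5,"dy":0,"dz":-10,"twist":0},{"dx":-3.5,"dy":0,"dz":-12,"twist":0},{"dx":-3.5,"dy":0,"dz":-12,"twist":0}]'
python3 tilt.py
python3 - <<'E'
from h import *
c=cam("wrist");cv2.imwrite("pics/f.png",c["img"][...,::-1])
E
```

```text
time: 11.02
eef_pos: [0.7028, 0.0391, 0.0636]
tcp_rot: [-0.026, 1.0, -0.0, 0.002]
contact_force: [0.1, 0.2, -1.6]
opening: 0.2
finger_force: 30.5
p [0.7028 0.0391 0.0636] F [ 0.1  0.2 -1.6] T [-0.06  0.04  0.04] n 12708 mu [ 0.0714  0.0014 -0.0487] tilt up 20.3 yaw off 0.3 xend 0.103 axis below-TCP at x=0: -0.0223
```

View pics/f.png

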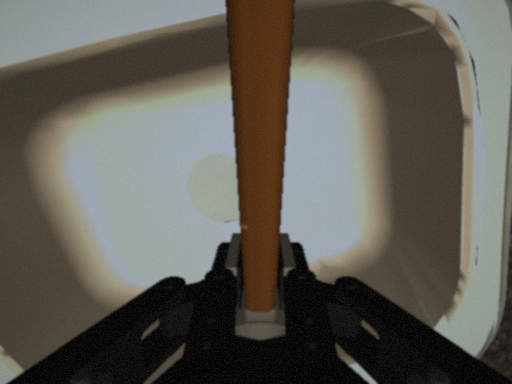

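The view shows the handle still firmly held along column 260 and tipped 20°, with the basin wall ahead. I'll tip a few degrees more, farther from the wall.

```bash
python3 -m pendant '[{"dx":-0.4,"dy":0,"dz":4,"twist":0},{"dx":-0.4,"dy":0,"dz":8,"twist":0},{"dx":-0.4,"dy":0,"dz":10,"twist":0},{"dx":-0.4,"dy":0,"dz":11,"twist":0},{"dx":-0.4,"dy":0,"dz":11.5,"twist":0},{"dx":-0.4,"dy":0,"dz":12,"twist":0},{"dx":-0.4,"dy":0,"dz":12.3,"twist":0}]'
python3 tilt.py
python3 -m pendant '[{"dx":0,"dy":0,"dz":0.3,"twist":0},{"dx":0,"dy":0,"dz":0.6,"twist":0},{"dx":0,"dy":0,"dz":0.9,"twist":0}]'
python3 tilt.py
```

```text
time: 12.0
eef_pos: [0.7068, 0.0394, -0.0608]
tcp_rot: [-0.026, 1.0, -0.0, 0.001]
contact_force: [-0.1, 0.1, -1.3]
opening: 0.206
finger_force: 30.5
p [ 0.7068  0.0394 -0.0608] F [-0.1  0.1 -1.3] T [-0.06  0.06 -0.02] n 6957 mu [ 0.07    0.003  -0.0482] tilt up 20.3 yaw off 0.3 xend 0.103 axis below-TCP at x=0: -0.0224
time: 12.42
eef_pos: [0.7061, 0.0394, -0.0705]
tcp_rot: [-0.026, 1.0, -0.0, 0.0]
contact_force: [0.5, -0.0, 0.1]
opening: 0.204
finger_force: 30.9
p [ 0.7061  0.0394 -0.0705] F [ 0.5 -0.   0.1] T [-0.05  0.31 -0.04] n 6416 mu [ 0.07    0.0033 -0.0513] tilt up 22.4 yaw off 0.5 xend 0.101 axis below-TCP at x=0: -0.0224
```

```bash
python3 -m pendant '[{"dx":0,"dy":0,"dz":0.3,"twist":0},{"dx":0,"dy":0,"dz":0.6,"twist":0},{"dx":0,"dy":0,"dz":0.9,"twist":0}]'
python3 tilt.py
python3 -m pendant '[{"dx":-0.2,"dy":0,"dz":-2,"twist":0},{"dx":-0.2,"dy":0,"dz":-6,"twist":0},{"dx":-0.2,"dy":0,"dz":-12,"twist":0},{"dx":-0.2,"dy":0,"dz":-18,"twist":0},{"dx":-0.2,"dy":0,"dz":-24,"twist":0},{"dx":-0.2,"dy":0,"dz":-30,"twist":0},{"dx":-0.2,"dy":0,"dz":-33,"twist":0},{"dx":-0.2,"dy":0,"dz":-33,"twist":0}]'
python3 tilt.py
```

```text
time: 12.85
eef_pos: [0.7064, 0.0395, -0.0799]
tcp_rot: [-0.026, 1.0, 0.0, 0.001]
contact_force: [0.6, 0.6, -0.4]
opening: 0.204
finger_force: 31.1
p [ 0.7064  0.0395 -0.0799] F [ 0.6  0.6 -0.4] T [ 0.04  0.06 -0.02] n 5533 mu [ 0.0697  0.0036 -0.0554] tilt up 25.2 yaw off 0.5 xend 0.1 axis below-TCP at x=0: -0.0226
time: 13.9
eef_pos: [0.7094, 0.0394, 0.2555]
tcp_rot: [-0.026, 1.0, -0.001, 0.004]
contact_force: [-0.5, 0.8, -0.9]
opening: 0.202
finger_force: 30.9
p [0.7094 0.0394 0.2555] F [-0.5  0.8 -0.9] T [-0.02  0.07 -0.  ] n 14838 mu [ 0.0737  0.001  -0.0564] tilt up 24.8 yaw off 0.1 xend 0.101 axis below-TCP at x=0: -0.0223
```

The scoop is tipped 25° and held. Now I'll go up and round to the front of the cabinet.

```bash
python3 -m pendant '[{"dx":0,"dy":0,"dz":-5,"twist":0},{"dx":0,"dy":0,"dz":-11,"twist":5},{"dx":3,"dy":0,"dz":-16,"twist":15},{"dx":7,"dy":0,"dz":-20,"twist":25},{"dx":12,"dy":0,"dz":-22,"twist":35},{"dx":16,"dy":0,"dz":-22,"twist":45},{"dx":20,"dy":0,"dz":-22,"twist":55},{"dx":24,"dy":0,"dz":-22,"twist":65},{"dx":26,"dy":0,"dz":-22,"twist":75},{"dx":26,"dy":0,"dz":-22,"twist":75}]'
python3 -c "
from h import *
print(w2cab([-.2,0,0])*0,cab2w([-.2,0,.5]));print(ctrl.get_state()['qpos'])
go(cab2w([-.2,0,.48]),32.2,False)"
```

```text
time: 15.2
eef_pos: [0.4474, 0.0259, 0.4681]
tcp_rot: [0.587, 0.809, -0.001, -0.001]
contact_force: [0.2, -1.3, -1.1]
opening: 0.206
finger_force: 30.8
[-0.  0.  0.] [0.40226137 0.20442474 0.5       ]
[-1.69263377e-01 -3.04672683e-01  1.74429393e+00  1.42694447e-04
  1.70495274e+00 -4.84920708e-01]
d [18.37  1.25 -1.17] twist 75.9 yaw0 108.1
```

```bash
python3 -m pendant '[{"dx":1,"dy":0,"dz":0,"twist":10},{"dx":3,"dy":0,"dz":0,"twist":20},{"dx":6,"dy":0,"dz":0,"twist":30},{"dx":9,"dy":0,"dz":-1,"twist":40},{"dx":12,"dy":0.5,"dz":-1.2,"twist":50},{"dx":15,"dy":1,"dz":-1.2,"twist":60},{"dx":18.4,"dy":1.2,"dz":-1.2,"twist":70},{"dx":18.4,"dy":1.2,"dz":-1.2,"twist":75.9},{"dx":18.4,"dy":1.2,"dz":-1.2,"twist":75.9}]'
python3 tilt.py
python3 - <<'E'
from h import *
import pickle
s=ctrl.get_state();print(s["qpos"])
c=cam("wrist");d=cam("side");pickle.dump([s,c,d],open("c1.pkl","wb"))
W=cloud(c);m=abs(W[...,2]-.324)<.006
n,lab,st,_=cv2.connectedComponentsWithStats(m.astype(np.uint8));i=1+st[1:,4].argmax();P=W[lab==i]
r=cv2.minAreaRect(P[:,:2].astype(np.float32));print(st[i],r,P[:,2].mean())
q=w2cab(P);print("cab ext",np.percentile(q,[0.5,99.5],axis=0).round(4).tolist())
im=np.hstack([c["img"][::1,::1][:, 60:460],d["img"][60:444,100:500]])
cv2.imwrite("pics/g.png",im[...,::-1])
E
```

```text
time: 16.32
eef_pos: [0.4035, 0.2051, 0.4802]
tcp_rot: [0.96, 0.279, -0.002, -0.0]
contact_force: [0.2, -0.8, -1.3]
opening: 0.205
finger_force: 30.8
p [0.4035 0.2051 0.4802] F [ 0.2 -0.8 -1.3] T [ 0.01 -0.01  0.02] n 15748 mu [ 0.0743 -0.0006 -0.0564] tilt up 24.6 yaw off 0.1 xend 0.101 axis below-TCP at x=0: -0.0223
[ 2.44910607e-01 -2.91614568e-01  1.71239527e+00 -4.51231947e-05
  1.72372600e+00  1.25149004e+00]
[ 293    0   66   72 4276] ((0.5500009059906006, 0.22633576393127441), (0.059600889682769775, 0.05800687521696091), 32.131595611572266) 0.32242246108164097
cab ext [[-0.093, -0.0885, 0.3202], [-0.0339, -0.0322, 0.3244]]Traceback (most recent call last):
  File "<stdin>", line 9, in <module>
    return _nx.concatenate(arrs, 1, dtype=dtype, casting=casting)
           ~~~~~~~~~~~~~~~^^^^^^^^^^^^^^^^^^^^^^^^^^^^^^^^^^^^^^^
ValueError: all the input array dimensions except for the concatenation axis must match exactly, but along dimension 0, the array at index 0 has size 384 and the array at index 1 has size 324
```

```bash
python3 - <<'E'
from h import *
import pickle
s,c,d=pickle.load(open("c1.pkl","rb"))
W=cloud(c);q=w2cab(W);m=(abs(q[...,2]-.323)<.008)&(abs(q[...,0])<.12)&(abs(q[...,1])<.11)
print(c["M"][:3,3].round(3))
P=q[m];print("x range by y:")
for y in np.arange(-.085,.09,.017):
    k=abs(P[:,1]-y)<.004
    if k.sum()>5:print(round(y,3),P[k][:,0].min().round(4),P[k][:,0].max().round(4),k.sum())
for x in np.arange(-.09,.0,.01):
    k=abs(P[:,0]-x)<.004
    if k.sum()>5:print("x",round(x,3),P[k][:,1].min().round(4),P[k][:,1].max().round(4))
a=c["img"];b=cv2.resize(d["img"][70:215,215:325],None,fx=2.65,fy=2.65,interpolation=cv2.INTER_CUBIC)
im=np.hstack([a[:384,:],b[:384]]);cv2.imwrite("pics/g.png",im[:,:800,::-1])
E
```

```text
[0.471 0.248 0.622]
x range by y:
-0.085 -0.0929 -0.0339 564
-0.068 -0.093 -0.0335 609
-0.051 -0.093 -0.0336 609
-0.034 -0.0931 -0.0336 426
0.034 -0.093 -0.0342 205
0.051 -0.093 -0.0337 603
0.068 -0.0931 -0.0339 627
0.085 -0.093 -0.0339 611
x -0.09 -0.0887 0.0909
x -0.08 -0.0889 0.0911
x -0.07 -0.0892 0.0913
x -0.06 -0.0887 0.091
x -0.05 -0.0889 0.0908
x -0.04 -0.0887 0.0912
x -0.03 -0.0877 0.0906
```

View pics/g.png

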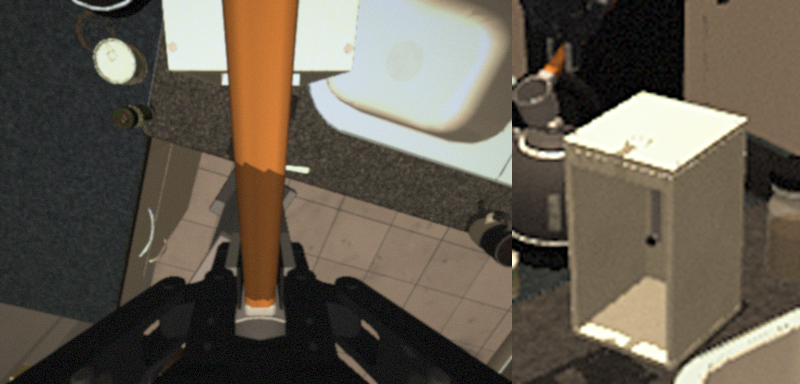

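The wrist view shows the roof's front edge (row 70) with the handle in line with the cabinet. This puts the cabinet 4.5 mm farther in and 1 mm left of the first estimate. The side crop shows the strap near (655,205) and the pad at (651,240). Next I'll check the hook's x and the arm's near reach limit.

```bash
python3 - <<'E'
from h import *
import pickle
s,c,d=pickle.load(open("c1.pkl","rb"))
for x in(-.03,-.02,-.01,0,.01,.02):print("strap front x",x,proj(d,[cab2w([x,0,.143]),cab2w([x,0,.20]),cab2w([x,0,.28])]).round(1).tolist())
S=[(.2872,1.5782,.1731,.6518,.2299),(-.17815,1.97757,.47816,-.0738,.27718),(.50779,1.5724,.71,.0405,.0816),(-.30467,1.74429,.4474,.0259,.4681),(-.29161,1.7124,.4035,.2051,.4802)]
A=[];b=[]
for a,q,x,y,z in S:
    A+= [[np.sin(a),np.sin(a+q),1,0],[np.cos(a),np.cos(a+q),0,1]];b+=[np.sqrt(x*x+y*y-.1007**2),z]
p,res,*_=np.linalg.lstsq(np.array(A),np.array(b),rcond=None);print(p,np.abs(np.array(A)@p-b).max())
L1,L2,c0,z0=p
from scipy.optimize import fsolve
for z in(.15,.17,.19,.21,.23):
  for r in(.34,.36,.38,.40,.42,.44):
    re=np.sqrt(r*r-.1007**2)-c0;h=z-z0;D=(re*re+h*h-L1*L1-L2*L2)/(2*L1*L2)
    if abs(D)<1:
      q3=np.arccos(D);q2=np.arctan2(re,h)-np.arctan2(L2*np.sin(q3),L1+L2*np.cos(q3));print(z,r,"q2 %.2f q3 %.2f q5 %.2f"%(q2,q3,np.pi-q2-q3))
E
```

```text
strap front x -0.03 [[265.0, 163.8], [264.8, 150.7], [264.6, 131.6]]
strap front x -0.02 [[266.4, 162.7], [266.3, 149.7], [266.1, 130.6]]
strap front x -0.01 [[267.8, 161.6], [267.7, 148.6], [267.6, 129.6]]
strap front x 0 [[269.2, 160.5], [269.2, 147.6], [269.1, 128.6]]
strap front x 0.01 [[270.6, 159.5], [270.6, 146.6], [270.5, 127.7]]
strap front x 0.02 [[272.0, 158.4], [272.0, 145.5], [272.0, 126.7]]
[ 0.42806174  0.56990004 -0.00130183 -0.01487731] 0.0046864181545354655
0.15 0.34 q2 -0.49 q3 2.45 q5 1.19
0.15 0.36 q2 -0.43 q3 2.40 q5 1.16
0.15 0.38 q2 -0.36 q3 2.36 q5 1.14
0.15 0.4 q2 -0.30 q3 2.31 q5 1.13
0.15 0.42 q2 -0.24 q3 2.27 q5 1.12
0.15 0.44 q2 -0.19 q3 2.22 q5 1.11
0.17 0.34 q2 -0.52 q3 2.42 q5 1.24
0.17 0.36 q2 -0.45 q3 2.38 q5 1.21
0.17 0.38 q2 -0.39 q3 2.34 q5 1.19
0.17 0.4 q2 -0.33 q3 2.29 q5 1.17
0.17 0.42 q2 -0.27 q3 2.25 q5 1.16
0.17 0.44 q2 -0.21 q3 2.21 q5 1.15
0.19 0.34 q2 -0.54 q3 2.40 q5 1.28
0.19 0.36 q2 -0.47 q3 2.36 q5 1.26
0.19 0.38 q2 -0.41 q3 2.32 q5 1.23
0.19 0.4 q2 -0.35 q3 2.27 q5 1.22
0.19 0.42 q2 -0.29 q3 2.23 q5 1.20
0.19 0.44 q2 -0.23 q3 2.19 q5 1.19
0.21 0.34 q2 -0.56 q3 2.37 q5 1.33
0.21 0.36 q2 -0.49 q3 2.33 q5 1.30
0.21 0.38 q2 -0.43 q3 2.29 q5 1.28
0.21 0.4 q2 -0.37 q3 2.25 q5 1.26
0.21 0.42 q2 -0.31 q3 2.21 q5 1.24
0.21 0.44 q2 -0.25 q3 2.16 q5 1.23
0.23 0.34 q2 -0.57 q3 2.35 q5 1.37
0.23 0.36 q2 -0.51 q3 2.31 q5 1.34
0.23 0.38 q2 -0.45 q3 2.27 q5 1.32
0.23 0.4 q2 -0.39 q3 2.23 q5 1.30
0.23 0.42 q2 -0.33 q3 2.18 q5 1.29
0.23 0.44 q2 -0.27 q3 2.14 q5 1.27
```

```bash
cat >> h.py <<'E'
CAB=cab2w([.0045,.0011,0])[:2]
E
cat > w.py <<'E'
from h import *
s=ctrl.get_state();q=w2cab(s["eef_pos"]);print("TCPcab mm",(q*1000).round(1),"bar est",((q+[.1526,0,.0848])*1000).round(1),"F",s["contact_force"].round(1),"T",s["wrist_torque"].round(2),"t",round(s["time"],2))
E
python3 -c "
from h import *
go(cab2w([-.28,0,.173]),32.2,False);print(cab2w([-.28,0,.173]))"
```

```text
d [-7.59 -0.15 30.83] twist 0.0 yaw0 32.2
[0.33778762 0.1651234  0.173     ]
```

```bash
python3 -m pendant '[{"dx":-4,"dy":-0.1,"dz":0,"twist":0},{"dx":-7.6,"dy":-0.1,"dz":2,"twist":0},{"dx":-7.6,"dy":-0.1,"dz":7,"twist":0},{"dx":-7.6,"dy":-0.1,"dz":13,"twist":0},{"dx":-7.6,"dy":-0.1,"dz":19,"twist":0},{"dx":-7.6,"dy":-0.1,"dz":25,"twist":0},{"dx":-7.6,"dy":-0.1,"dz":29,"twist":0},{"dx":-7.6,"dy":-0.1,"dz":30.8,"twist":0},{"dx":-7.6,"dy":-0.1,"dz":30.8,"twist":0}]'
python3 w.py; python3 tilt.py
python3 - <<'E'
from h import *
import pickle
d=cam("side");pickle.dump(d,open("c2.pkl","wb"))
print(proj(d,[cab2w([-.1274,0,.258]),cab2w([-.0975,0,.286])]).round(1).tolist())
b=cv2.resize(d["img"][75:225,200:310],None,fx=4,fy=4,interpolation=cv2.INTER_CUBIC);cv2.imwrite("pics/i.png",b[...,::-1])
E
```

```text
time: 17.6
eef_pos: [0.3368, 0.1645, 0.1725]
tcp_rot: [0.961, 0.277, -0.002, -0.0]
contact_force: [0.2, -1.3, -1.5]
opening: 0.205
finger_force: 30.8
TCPcab mm [-2.812e+02 -1.000e-01  1.725e+02] bar est [-1.286e+02 -1.000e-01  2.573e+02] F [ 0.2 -1.3 -1.5] T [-0.   -0.03 -0.02] t 17.6
p [0.3368 0.1645 0.1725] F [ 0.2 -1.3 -1.5] T [-0.   -0.03 -0.02] n 16073 mu [ 0.0747 -0.0006 -0.0565] tilt up 24.6 yaw off 0.1 xend 0.101 axis below-TCP at x=0: -0.0224
[[250.1, 146.7], [254.7, 136.5]]
```

View pics/i.png

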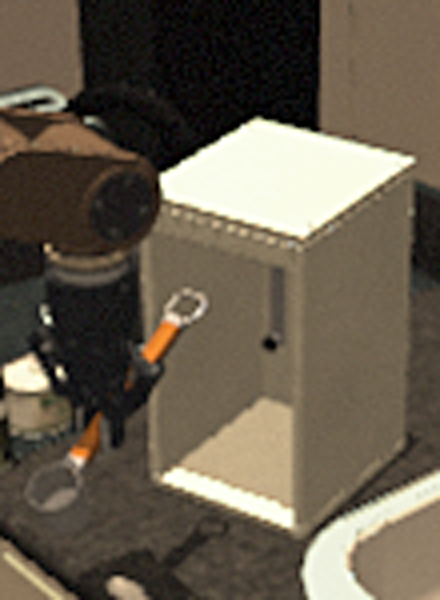

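The side crop shows the scoop tipped, with its loop's end bar at crop (200,295), close to the prediction. It's just in front of and below the apron edge, and the wrist is well above the roof. Entering along the handle's own line now.

```bash
python3 -m pendant '[{"dx":0,"dy":0,"dz":0.5,"twist":0},{"dx":1.5,"dy":0,"dz":-0.19,"twist":0},{"dx":3,"dy":0,"dz":-0.87,"twist":0},{"dx":4.5,"dy":0,"dz":-1.56,"twist":0},{"dx":6,"dy":0,"dz":-2.25,"twist":0},{"dx":7,"dy":0,"dz":-2.71,"twist":0},{"dx":8,"dy":0,"dz":-3.16,"twist":0},{"dx":8,"dy":0,"dz":-3.16,"twist":0}]'
python3 w.py; python3 tilt.py
```

```text
time: 18.7
eef_pos: [0.4063, 0.2077, 0.2063]
tcp_rot: [0.961, 0.277, 0.0, 0.0]
contact_force: [0.0, 0.7, -1.0]
opening: 0.207
finger_force: 30.8
TCPcab mm [-199.3   -0.4  206.3] bar est [-46.7  -0.4 291.1] F [ 0.   0.7 -1. ] T [ 0.02 -0.04  0.03] t 18.7
p [0.4063 0.2077 0.2063] F [ 0.   0.7 -1. ] T [ 0.02 -0.04  0.03] n 15931 mu [ 0.0742 -0.0006 -0.0563] tilt up 24.6 yaw off 0.1 xend 0.101 axis below-TCP at x=0: -0.0223
```

```bash
python3 -m pendant '[{"dx":0.5,"dy":0,"dz":-0.23,"twist":0},{"dx":1,"dy":0,"dz":-0.46,"twist":0},{"dx":1.5,"dy":0,"dz":-0.69,"twist":0},{"dx":1.5,"dy":0,"dz":-0.69,"twist":0}]'
python3 w.py
python3 -m pendant '[{"dx":0.4,"dy":0,"dz":-0.18,"twist":0},{"dx":0.8,"dy":0,"dz":-0.37,"twist":0},{"dx":1.1,"dy":0,"dz":-0.5,"twist":0},{"dx":1.1,"dy":0,"dz":-0.5,"twist":0}]'
python3 w.py;python3 tilt.py
```

```text
time: 19.25
eef_pos: [0.4188, 0.2157, 0.2131]
tcp_rot: [0.961, 0.277, 0.0, 0.0]
contact_force: [-0.7, -0.3, -1.1]
opening: 0.203
finger_force: 30.8
TCPcab mm [-184.5   -0.4  213.1] bar est [-31.9  -0.4 297.9] F [-0.7 -0.3 -1.1] T [ 0.   -0.03 -0.04] t 19.25
time: 19.75
eef_pos: [0.428, 0.2214, 0.2179]
tcp_rot: [0.961, 0.277, 0.0, 0.0]
contact_force: [-0.2, -0.0, -1.3]
opening: 0.203
finger_force: 30.8
TCPcab mm [-173.7   -0.4  217.9] bar est [-21.1  -0.4 302.7] F [-0.2 -0.  -1.3] T [ 0.05 -0.05 -0.01] t 19.75
p [0.428  0.2214 0.2179] F [-0.2 -0.  -1.3] T [ 0.05 -0.05 -0.01] n 7523 mu [ 0.0441 -0.0006 -0.0425] tilt up 24.6 yaw off 0.1 xend 0.072 axis below-TCP at x=0: -0.0223
```

```bash
for i in 1; do python3 -m pendant '[{"dx":0.3,"dy":0,"dz":-0.1,"twist":0},{"dx":0.6,"dy":0,"dz":-0.15,"twist":0},{"dx":0.6,"dy":0,"dz":-0.15,"twist":0}]' >/dev/null; python3 w.py; done
python3 -m pendant '[{"dx":0.2,"dy":0,"dz":0,"twist":0},{"dx":0.4,"dy":0,"dz":0,"twist":0},{"dx":0.4,"dy":0,"dz":0,"twist":0}]' >/dev/null; python3 w.py
```

```text
TCPcab mm [-167.7   -0.4  219.3] bar est [-15.1  -0.4 304.1] F [-0.3 -0.2 -0.8] T [ 0.03 -0.06  0.05] t 20.18
TCPcab mm [-163.8   -0.4  219.2] bar est [-11.2  -0.4 304. ] F [ 0.4 -0.1 -1. ] T [ 0.01 -0.01 -0.02] t 20.55
```

```bash
python3 -m pendant '[{"dx":0.2,"dy":0,"dz":0,"twist":0},{"dx":0.3,"dy":0,"dz":0,"twist":0},{"dx":0.3,"dy":0,"dz":0,"twist":0}]' >/dev/null; python3 w.py;python3 tilt.py
```

```text
TCPcab mm [-160.9   -0.4  219.2] bar est [ -8.3  -0.4 304. ] F [-0.3  0.5 -0.6] T [ 0.01 -0.06  0.  ] t 20.93
p [0.4388 0.2283 0.2192] F [-0.3  0.5 -0.6] T [ 0.01 -0.06  0.  ] n 1363 mu [ 0.0127  0.0014 -0.0288] tilt up 25.0 yaw off 1.8 xend 0.038 axis below-TCP at x=0: -0.0229
```

```bash
python3 -m pendant '[{"dx":0.15,"dy":0,"dz":0,"twist":0},{"dx":0.3,"dy":0,"dz":0,"twist":0},{"dx":0.3,"dy":0,"dz":0,"twist":0}]' >/dev/null; python3 w.py;python3 -m pendant '[{"dx":0.15,"dy":0,"dz":0,"twist":0},{"dx":0.2,"dy":0,"dz":0,"twist":0},{"dx":0.2,"dy":0,"dz":0,"twist":0}]' >/dev/null; python3 w.py
```

```text
TCPcab mm [-157.9   -0.4  219.2] bar est [ -5.3  -0.4 304. ] F [-0.9  0.1 -0.7] T [ 0.02 -0.02 -0.02] t 21.35
TCPcab mm [-155.9   -0.4  219.2] bar est [ -3.3  -0.4 304. ] F [-0.3  0.2 -0.9] T [ 0.06 -0.03 -0.09] t 21.73
```

```bash
python3 -m pendant '[{"dx":0.15,"dy":0,"dz":0,"twist":0},{"dx":0.2,"dy":0,"dz":0,"twist":0},{"dx":0.2,"dy":0,"dz":0,"twist":0}]' >/dev/null; python3 w.py
```

```text
TCPcab mm [-153.9   -0.4  219.2] bar est [ -1.3  -0.4 304. ] F [ 1.   1.1 -0.4] T [ 0.04 -0.09  0.04] t 22.1
```

```bash
python3 -m pendant '[{"dx":0.1,"dy":0,"dz":0,"twist":0},{"dx":0.2,"dy":0,"dz":0,"twist":0},{"dx":0.2,"dy":0,"dz":0,"twist":0}]' >/dev/null; python3 w.py
```

```text
TCPcab mm [-151.9   -0.4  219.2] bar est [  0.7  -0.4 304. ] F [-0.6  0.4 -0.6] T [ 0.04 -0.09  0.03] t 22.48
```

```bash
python3 -m pendant '[{"dx":0.1,"dy":0,"dz":0,"twist":0},{"dx":0.2,"dy":0,"dz":0,"twist":0},{"dx":0.2,"dy":0,"dz":0,"twist":0}]' >/dev/null; python3 w.py
```

```text
TCPcab mm [-149.9   -0.4  219.2] bar est [  2.7  -0.4 304. ] F [ 0.3  0.8 -1.5] T [ 0.02 -0.05 -0.  ] t 22.85
```

```bash
python3 -m pendant '[{"dx":0.1,"dy":0,"dz":0,"twist":0},{"dx":0.2,"dy":0,"dz":0,"twist":0},{"dx":0.2,"dy":0,"dz":0,"twist":0}]' >/dev/null; python3 w.py
```

```text
TCPcab mm [-149.    -0.3  218.5] bar est [ 3.600e+00 -3.000e-01  3.033e+02] F [-4.4 -2.5 -2.7] T [-0.3   0.4  -0.03] t 23.23
```

Gentle contact at 5 N with the bar at about x = 3.5 mm, which matches the strap seen by the camera. Backing off 2 mm and lowering into the saddle.

```bash
python3 -m pendant '[{"dx":-0.33,"dy":0,"dz":0,"twist":0},{"dx":-0.33,"dy":0,"dz":0,"twist":0},{"dx":-0.33,"dy":0,"dz":0.3,"twist":0},{"dx":-0.33,"dy":0,"dz":0.3,"twist":0}]' >/dev/null; python3 w.py
python3 -m pendant '[{"dx":0,"dy":0,"dz":0.25,"twist":0},{"dx":0,"dy":0,"dz":0.4,"twist":0},{"dx":0,"dy":0,"dz":0.4,"twist":0}]' >/dev/null; python3 w.py
```

```text
TCPcab mm [-151.2   -0.3  216. ] bar est [ 1.400e+00 -3.000e-01  3.008e+02] F [ 0.  -0.1 -0.6] T [ 0.03  0.04 -0.03] t 23.73
TCPcab mm [-151.3   -0.3  212. ] bar est [  1.3  -0.3 296.8] F [ 0.9  0.1 -1.1] T [ 0.02 -0.06 -0.03] t 24.1
```

```bash
python3 -m pendant '[{"dx":0,"dy":0,"dz":0.2,"twist":0},{"dx":0,"dy":0,"dz":0.4,"twist":0},{"dx":0,"dy":0,"dz":0.4,"twist":0}]' >/dev/null; python3 w.py
python3 -m pendant '[{"dx":0,"dy":0,"dz":0.2,"twist":0},{"dx":0,"dy":0,"dz":0.3,"twist":0},{"dx":0,"dy":0,"dz":0.3,"twist":0}]' >/dev/null; python3 w.py
```

```text
TCPcab mm [-151.4   -0.4  207.9] bar est [  1.2  -0.4 292.7] F [ 0.1 -0.4 -1.3] T [ 0.01 -0.03  0.02] t 24.48
TCPcab mm [-151.3   -0.4  205.1] bar est [  1.3  -0.4 289.9] F [-0.8  1.1 -0.8] T [-0.02 -0.02  0.  ] t 24.85
```

```bash
python3 -m pendant '[{"dx":0,"dy":0,"dz":0.15,"twist":0},{"dx":0,"dy":0,"dz":0.2,"twist":0},{"dx":0,"dy":0,"dz":0.2,"twist":0}]' >/dev/null; python3 w.py
```

```text
TCPcab mm [-151.3   -0.4  203.2] bar est [  1.3  -0.4 288. ] F [ 0.4  0.8 -1.5] T [ 0.06 -0.08 -0.02] t 25.23
```

```bash
python3 -m pendant '[{"dx":0,"dy":0,"dz":0.15,"twist":0},{"dx":0,"dy":0,"dz":0.2,"twist":0},{"dx":0,"dy":0,"dz":0.2,"twist":0}]' >/dev/null; python3 w.py;python3 -m pendant '[{"dx":0,"dy":0,"dz":0.1,"twist":0},{"dx":0,"dy":0,"dz":0.15,"twist":0},{"dx":0,"dy":0,"dz":0.15,"twist":0}]' >/dev/null; python3 w.py
```

```text
TCPcab mm [-151.    -0.4  201.5] bar est [  1.6  -0.4 286.3] F [-0.9 -0.4 -1.2] T [ 0.08 -0.1   0.02] t 25.6
TCPcab mm [-150.6   -0.5  200.3] bar est [  2.   -0.5 285.1] F [1.2 1.1 1.7] T [ 0.3  -0.43  0.03] t 25.98
```

```bash
python3 -m pendant '[{"dx":0,"dy":0,"dz":0.1,"twist":0},{"dx":0,"dy":0,"dz":0.15,"twist":0},{"dx":0,"dy":0,"dz":0.15,"twist":0}]' >/dev/null; python3 w.py
```

```text
TCPcab mm [-150.9   -0.5  198.5] bar est [  1.7  -0.5 283.3] F [2.2 1.4 2.2] T [ 0.3  -0.5   0.02] t 26.35
```

Contact at bar height 285 mm is exactly saddle height, so the bar is seated behind the tip. I'll unload the arm slightly and release.

```bash
python3 -m pendant '[{"dx":0,"dy":0,"dz":-0.1,"twist":0},{"dx":0,"dy":0,"dz":-0.2,"twist":0},{"dx":0,"dy":0,"dz":-0.2,"twist":0}]' >/dev/null; python3 w.py
python3 -m pendant '[{"dx":0,"dy":0,"dz":0.01,"twist":0},{"dx":0,"dy":0,"dz":0.01,"twist":0},{"dx":0,"dy":0,"dz":0.01,"twist":0},{"dx":0,"dy":0,"dz":0.01,"twist":0},{"dx":0,"dy":0,"dz":0.01,"twist":0},{"dx":0,"dy":0,"dz":0.01,"twist":0},{"dx":0,"dy":0,"dz":0.01,"twist":0},{"dx":0,"dy":0,"dz":0.01,"twist":0}]' 60
python3 - <<'E'
from h import *
d=cam("side")
b=cv2.resize(d["img"][75:225,200:310],None,fx=4,fy=4,interpolation=cv2.INTER_CUBIC);cv2.imwrite("pics/j.png",b[...,::-1])
E
```

```text
TCPcab mm [-151.7   -0.3  199.8] bar est [  0.9  -0.3 284.6] F [ 1.4  0.3 -0. ] T [ 0.19 -0.31 -0.03] t 26.73
time: 27.72
eef_pos: [0.4469, 0.2334, 0.2001]
tcp_rot: [0.961, 0.277, -0.0, -0.0]
contact_force: [-0.0, 0.1, -0.7]
opening: 0.601
finger_force: 0.0
```

View pics/j.png

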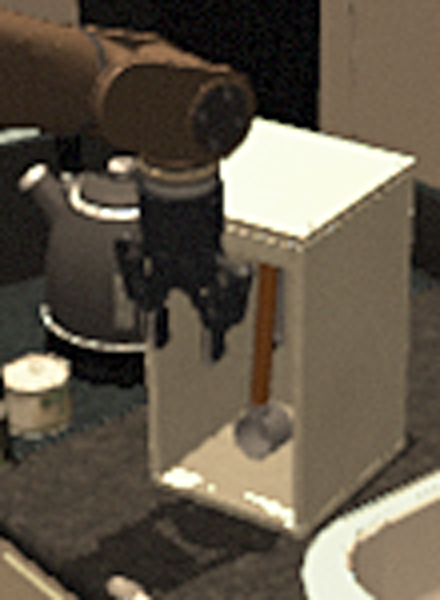

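The picture shows the scoop hanging upright inside the cabinet, its handle at crop (265,330) in front of the strap and its cup at (262,432), with the open gripper clear. I'll retreat straight back, let it settle and check that it's still.

```bash
python3 -m pendant '[{"dx":-2,"dy":0,"dz":0,"twist":0},{"dx":-5,"dy":0,"dz":0,"twist":0},{"dx":-9,"dy":0,"dz":0,"twist":0},{"dx":-12,"dy":0,"dz":0,"twist":0},{"dx":-12,"dy":0,"dz":0,"twist":0},{"dx":-12,"dy":0,"dz":-0.01,"twist":0},{"dx":-12,"dy":0,"dz":0,"twist":0},{"dx":-12,"dy":0,"dz":-0.01,"twist":0},{"dx":-12,"dy":0,"dz":0,"twist":0},{"dx":-12,"dy":0,"dz":-0.01,"twist":0}]'
cat > st.py <<'E'
from h import *
d=cam("side");np.save("/tmp/prev_new.npy",d["img"][75:225,250:310].astype(float))
import os
if os.path.exists("/tmp/prev.npy"):print("mean diff",np.abs(np.load("/tmp/prev.npy")-np.load("/tmp/prev_new.npy")).mean(),np.abs(np.load("/tmp/prev.npy")-np.load("/tmp/prev_new.npy")).max())
os.rename("/tmp/prev_new.npy","/tmp/prev.npy")
b=cv2.resize(d["img"][75:225,200:310],None,fx=4,fy=4,interpolation=cv2.INTER_CUBIC);cv2.imwrite("pics/k.png",b[...,::-1])
E
python3 st.py
python3 -m pendant '[{"dx":0,"dy":0,"dz":0.01,"twist":0},{"dx":0,"dy":0,"dz":0,"twist":0},{"dx":0,"dy":0,"dz":0.01,"twist":0},{"dx":0,"dy":0,"dz":0,"twist":0},{"dx":0,"dy":0,"dz":0.01,"twist":0},{"dx":0,"dy":0,"dz":0,"twist":0},{"dx":0,"dy":0,"dz":0.01,"twist":0},{"dx":0,"dy":0,"dz":0,"twist":0}]'>/dev/null
python3 st.py
python3 -m pendant '[{"dx":0,"dy":0,"dz":0.01,"twist":0},{"dx":0,"dy":0,"dz":0,"twist":0},{"dx":0,"dy":0,"dz":0.01,"twist":0}]' >/dev/null
python3 st.py; python3 w.py
```

```text
time: 29.02
eef_pos: [0.3454, 0.1697, 0.2001]
tcp_rot: [0.961, 0.277, -0.0, -0.0]
contact_force: [-0.3, -0.4, -0.5]
opening: 0.598
finger_force: 0.0
mean diff 2.4233333333333333 26.0
mean diff 2.425333333333333 28.0
TCPcab mm [-2.713e+02 -2.000e-01  2.001e+02] bar est [-1.187e+02 -2.000e-01  2.849e+02] F [0.5 0.4 0.4] T [0.   0.03 0.  ] t 30.55
```

View pics/k.png

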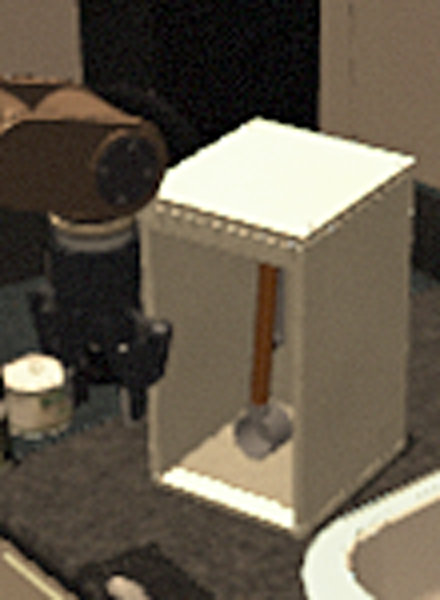

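The scoop hangs at handle (265,330) and cup (262,432), unchanged except for image noise. The gripper is well clear, so I'm handing the job in.

```bash
python3 -c "
from plant import ctrl
print(ctrl.sign_off())"
```

```text
the job is handed in; nothing more can be done
None
```

The scoop hangs still on the hook, clear of the gripper, and I handed the job in at about 30.6 s; while tipping it on the sink's edge, the gripper or scoop pressed the basin wall at a measured 39 N (limit 40 N) before I backed off, and contact with the hook stayed at about 5 N.

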